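Stow the torch in its spring bracket for sea

ROBOT

A 6-joint arm with a two-finger parallel gripper is mounted at the origin on the work surface. World frame = base frame: x ahead of the robot, y to its left, z up, the work surface at z = 0. Lengths are in m, angles in rad, forces in N, time in s.
With the tool pointing down it reaches from about 0.35 to 0.85 m from the base axis. Payload 8.1 kg.
Tool frame: the origin (TCP) lies between the finger pads; the fingertips stand 11 mm ahead of it and the grasp point (between the pads) lies 8 mm behind it; z points along the fingers, x is the direction in which the jaws open and shut, and the axes are right-handed (so a half turn about z gives the same grasp; the last joint's range is limited). The gripper opens to 93 mm and grips with 3 to 60 N. Pads are 15 mm wide; open, the fingers measure 128 mm over their backs; the gripper's body (75 mm by 188 mm) begins 65 mm behind the grasp point.
Start: joints at [1.091, 0.13, 1.488, -0, 1.523, -0.085], TCP at [0.231, 0.554, 0.23] pointing down, gripper open.
Joint ranges: [-2.96, 2.96], [-0.89, 2.26], [0.02, 2.5], [-1.34, 4.48], [0, 2.73], [-2.66, 2.66]. Speed limits (rad/s): [2.39, 2.39, 2.79, 3.14, 3.14, 3.14].

INTERFACE

Orientations are given as a unit quaternion [x, y, z, w].
In Python, from cell import robot gives the robot as it stands.
- The arm moves only by the tool play_rows, never from a script. Its argument "commands" is a list of rows, each a list of 3 entries, a list of its own where there are three numbers: the turn, a rotation vector about the tool's x, y, z in degrees, then the shift along the tool's x, y, z in m, then the closure in counts, from 0 (fully open) to 255 (shut). A call has 1 to 5 rows; each row is the pose to reach, as a shift and turn from the pose commanded when the call began, along the tool's axes at that moment; what a row does not reach only later rows make up. A row lasts 1/10 s, in which the tool goes at most 50 mm and 8.59 degrees, less where a joint would pass 70% of its speed; a pose out of reach is approached as far as the arm can. A call with a gripper value outside its range is refused whole. The fingers move at their own pace and stop on an object; "grip_force" is the grip in N (left out, the last holds). Time passes only in rows, so rows that repeat a pose let the fingers close. It gives the time, the measured TCP pose, the force and the opening at its end, in the units of the state.
- robot.observe(): the state, without advancing time (a new reading comes with each control period).
- robot.camera(name): name is "side" or "top"; returns (picture, depth): 480x640x3 uint8, red, green, blue; 480x640 float32, m along the optical axis (not along the pixel's ray), 0 where there is no reading.
- robot.calibration(name): a dict with "intrinsics" (3x3 intrinsics, pixels), "eye" and "orientation" of the camera in the world. Camera axes: x right, y up, looking along -z (the intrinsics and any distortion apply to the point x, -y, -z); pixel columns grow to the right and rows downward; lengths in m; the calibration is good to about 2 mm. A picture is of the moment at which its call begins. calibration takes no time and is no camera call.
- robot.close_job(): hands the job in, once; it reports no verdict.
Trained networks look in the newest picture that a camera, given by its name, has taken for a name from the list of things; names that differ only in an ending like _2 or _b are one class to them, and where a whole thing is asked for, a point or a joint stands for the part that bears it (a point fixed in the world has none). Each returns a list of dicts, best first, with "conf" (0 to 1); they miss things now and then, are a little off and sometimes report something else, mostly with a low value. They report only what shows in the picture. A call takes as long as a camera call. They do not tell look-alikes from the thing itself.
- robot.regions_of(camera, thing): "region" (480x640 bool, what is visible of it).
- robot.place_of(camera, thing): "centre" ([x, y, z] in m, in the coordinates of the camera as it stood for that picture, good to about 4 mm: a listed point, or the origin of a listed thing).
The state is a dict: "time_s": time; "joints": joint angles; "dq": joint speeds; "joint_torque": joint torques, N m; "eef_pos": TCP position; "eef_rot": TCP orientation; "force": force on the tool from outside, world axes, zero at the start; "torque": the same for the moment, N m; "finger_gap": finger opening in m.
Only numpy, scipy, OpenCV 4.12 (cv2) and the standard library are available. Lean on these libraries where they do the work, as an engineer would, in place of code of your own. Each camera call takes 0.05 s, during which the arm holds its last target.

TASK

Make the mess table ready for sea: pull the torch out of its upright cup, use the torch to push the bracket's sprung jaw open, and lower it upright between jaw and vee until it stands on the bracket's base. Only then let go, so that the jaw springs back and clamps it against the vee. Leave the other things on the table where they are.

Things in the scene. Friction and masses are not known exactly. Their poses are not given: they have to be found in the camera images.
- torch_center (a point): Centre of the torch, on its axis, 75 mm above its flat foot and 75 mm below its top; z runs to the head. Black round barrel 28 mm in diameter for the lower 112 mm; grey round head 36 mm in diameter for the top 38 mm: grip it there, middle of the head 56 mm above this centre, fingers from any side. About 0.15 kg. It starts upright, head up, loose in its cup.
- torch: The same torch as a body; origin at the centre of its foot.
- cup_torch: The fixed aluminium cup that holds the torch: 75 mm tall, outside 48 mm, bore 40 mm, inner floor 6 mm above the table, foot flange 68 mm; origin at the centre of its underside. An identical cup holds the pepper mill; either may be on either side.
- bracket: Steel spring bracket fixed to the table. Origin on the table right below the seat's centre, where the clamped torch's axis ends (x = y = 0); x points from the fixed vee to the sprung jaw, z up. The base plate, on which the foot ends, has its top 8 mm above the table and spans x = -40 to +88 mm, y = +-33 mm. Spring housing behind the jaw: x = 42 to 86 mm, 60 mm high. Open at both y sides.
- vee (a point): Bottom line of the fixed vee at its top edge, 36 mm above the table, at bracket x = -20 mm, y = 0. The vee is 90 degrees wide, opens to bracket +x, and takes up x = -37 to about -1 mm, y = +-23 mm. A torch whose foot is higher than 36 mm above the table passes over it.
- jaw_top (a point): Middle of the top edge of the jaw's face that looks at the vee; it moves with the jaw. The jaw is an upright flat plate 40 mm wide (bracket y), 6 mm thick, from 10 to 100 mm above the table, so it stands 64 mm higher than the vee: a torch held with its foot just above the vee can push the jaw's upper part aside and then be lowered.
- jaw (a joint): Travel of the jaw along the bracket's +x in m: 0 closed (face at x = 0), 0.028 fully open (face at x = 28 mm). A spring pushes it shut: about 2.4 N closed, 3.2 N at 0.014, 4.1 N fully open. Jaw and bracket are of smooth, slippery steel. With the torch seated it reads 0.014.
- mill: Dark turned wooden pepper mill, 142 mm tall, 35 mm across, standing in the other cup, its top 148 mm above the table; origin at the centre of its foot. Leave it there.
- shaker: Small glass jar-shaped salt shaker with steel cap, 70 mm tall, 36 mm across, standing some 80 to 95 mm from the torch's cup; origin at the centre of its foot. Bystander.
- spoon: Steel spoon 160 mm long lying flat near the mill's cup; origin under its middle. Bystander.
- mug: White mug, 90 mm tall, 80 mm across plus handle; origin at the centre of its foot. Bystander.
- bowl: White bowl, 55 mm tall, 140 mm across; origin at the centre of its foot. Bystander.
- can: Food can, 100 mm tall, 70 mm across; origin at the centre of its foot. Bystander.
- bottle: Clear water bottle, 200 mm tall, 64 mm across; origin at the centre of its foot. Bystander.
Mind the look-alikes: they are no part of the job. What is shaped like the bracket but pink is not meant.

How it is judged:
By the outcome, as a careful person would: the job done as asked, in the order asked, and still so for the second after the job is handed in, with the robot touching nothing.
It also fails if it takes over 50 s, if anything falls off the work surface, if the arm or the gripper's body presses on something with over 40 N, if the wrist force passes 120 N, or if a joint passes its speed limit or range.

## Working session

There is one attempt and no reset: what is moved stays moved. The work goes in short steps, Python scripts to look and compute and a tool call to move; the robot and the scene stay as the last step left them, time stands still between calls to the robot, and variables do not carry over. Pictures are saved under pics/ and viewed, and the job is handed in when it is done.

Besides the shell and the picture viewer there is one more tool, called after "Call:" as name([rows], argument=value, ...), one row to a line, values as JSON. play_rows: Moves the arm, as the interface text tells. Its arguments: {"type":"object","properties":{"commands":{"type":"array"},"grip_force":{"type":"number"}},"required":["commands"]}

```bash
ls; mkdir -p pics
cat > h.py <<'E'
import numpy as np, cv2
from cell import robot
from scipy.spatial.transform import Rotation as R
def shot(cam,name):
    p,d=robot.camera(cam); cv2.imwrite(f'pics/{name}.png',p[:,:,::-1]); np.save(f'pics/{name}.npy',d); return p,d
def cal(cam):
    c=robot.calibration(cam); o=np.array(c['orientation'],float)
    Rm=R.from_quat(o).as_matrix() if o.shape==(4,) else o
    return np.array(c['intrinsics']),np.array(c['eye']),Rm
def toworld(cam,pc):
    K,e,Rm=cal(cam); return e+Rm@np.array(pc)
def pix(cam,u,v,z):
    K,e,Rm=cal(cam); r=np.array([(u-K[0,2])/K[0,0],-(v-K[1,2])/K[1,1],-1.]); w=Rm@r
    return e+w*(z-e[2])/w[2]
def cloud(cam,d):
    K,e,Rm=cal(cam); v,u=np.mgrid[0:480,0:640]
    P=np.stack([(u-K[0,2])/K[0,0]*d,-(v-K[1,2])/K[1,1]*d,-d],-1)
    return P@Rm.T+e
def proj(cam,p):
    K,e,Rm=cal(cam); q=Rm.T@(np.array(p)-e); return K[0,0]*q[0]/-q[2]+K[0,2], K[1,1]*q[1]/q[2]+K[1,2]
E
python3 - <<'E'
from h import *
print(robot.observe())
for c in('side','top'):
    print(robot.calibration(c)); shot(c,c+'0')
    for t in ('torch_center','cup_torch','bracket','vee','jaw_top','mill','shaker'):
        for r in robot.place_of(c,t)[:4]:
            w=toworld(c,r['centre']); print(c,t,round(r['conf'],2),w.round(4),np.round(proj(c,w)))
E
```

```text
pics
{'time_s': 0.0, 'joints': array([ 1.09059456e+00,  1.31141197e-01,  1.48923823e+00, -3.43720131e-05,
        1.52302137e+00, -8.54104605e-02]), 'dq': array([-0.00055047, -0.00083117,  0.00039716,  0.00047793,  0.00014533,
        0.00023179]), 'joint_torque': array([-2.68319181e-04, -5.59826124e+01, -4.91785347e+01,  7.66675291e-02,
        3.48923996e-02, -1.87424198e-04]), 'eef_pos': array([0.23051543, 0.55336606, 0.22862191]), 'eef_rot': array([ 8.32049543e-01,  5.54700586e-01, -7.84004183e-04,  4.50533813e-04]), 'force': array([ 0.55528025, -0.36385447, -0.1966294 ]), 'torque': array([-0.00875023,  0.04350835, -0.0225808 ]), 'finger_gap': 0.09309288735159454}
{'intrinsics': array([[477.93017675,   0.        , 324.68489276],
       [  0.        , 477.93017675, 239.84627277],
       [  0.        ,   0.        ,   1.        ]]), 'eye': array([ 0.5039172 , -0.84503008,  0.70385791]), 'orientation': array([ 0.45927518, -0.01783386, -0.05542904,  0.8863836 ])}
side torch_center 0.73 [0.4866 0.2415 0.0833] [275. 196.]
side torch_center 0.34 [ 6.832e-01  3.629e-01 -2.000e-04] [343. 
[... 724 characters left out ...]
30974818]), 'orientation': array([-0.06659073,  0.05737502,  0.71154563, -0.69712022])}
top torch_center 0.89 [0.4873 0.2486 0.0794] [231. 282.]
top torch_center 0.56 [ 0.5761  0.2587 -0.0035] [233. 250.]
top cup_torch 0.67 [ 4.933e-01  2.462e-01 -3.000e-04] [237. 282.]
top bracket 0.79 [ 0.5549 -0.2809  0.0011] [446. 254.]
top bracket 0.6 [ 3.768e-01 -3.430e-01  1.000e-04] [476. 325.]
top vee 0.73 [ 0.5704 -0.2836  0.0351] [450. 245.]
top jaw_top 0.83 [ 0.5522 -0.2772  0.0952] [454. 249.]
top jaw_top 0.83 [ 0.3786 -0.3469  0.1008] [490. 323.]
top mill 0.54 [0.524 0.018 0.009] [328. 268.]
top shaker 0.81 [ 0.5751  0.2576 -0.0019] [233. 250.]
top shaker 0.66 [0.5258 0.0172 0.004 ] [328. 267.]
```

View pics/side0.png

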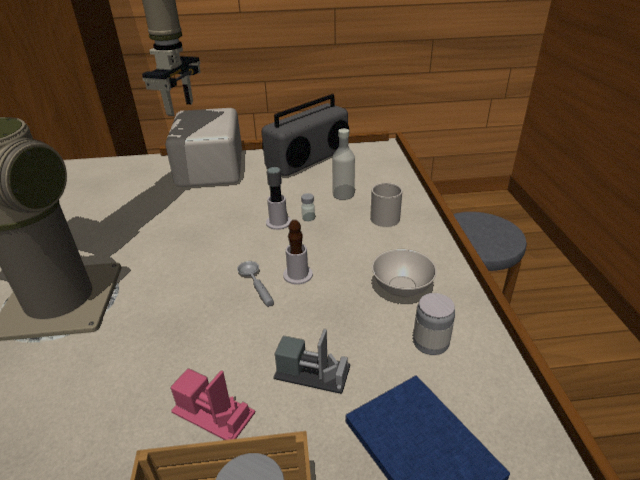

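View pics/top0.png

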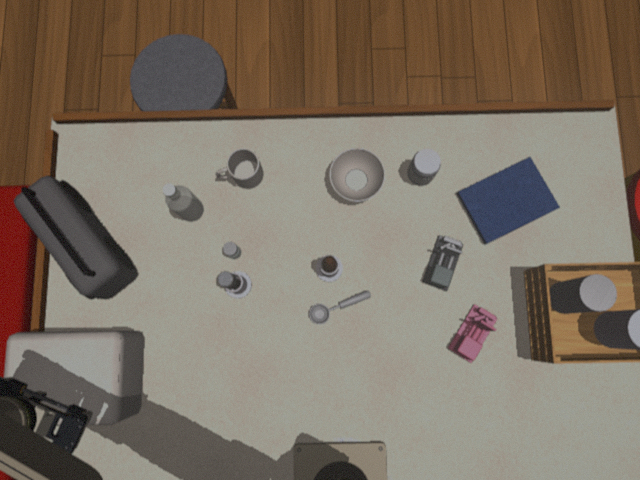

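Torch: grey head and black barrel at side (275,196), top (231,282); the brown mill is at side (296,250). There are two brackets: the grey one at side (312,362), top (443,262), and a pink look-alike at side (212,405), top (476,333). The grey steel one is meant. I'll crop it to confirm and measure.

Run:
```python
from h import *
a=cv2.imread('pics/side0.png');b=cv2.imread('pics/top0.png')
c1=cv2.resize(a[320:400,262:362],None,fx=4,fy=4,interpolation=2)
c2=cv2.resize(b[225:305,395:495],None,fx=4,fy=4,interpolation=2)
c3=cv2.resize(a[160:240,240:340],None,fx=4,fy=4,interpolation=2)[:240]
c4=cv2.resize(b[230:310,200:300],None,fx=4,fy=4,interpolation=2)[:240]
cv2.imwrite('pics/crop0.png',np.vstack([np.hstack([c1,c2]),np.hstack([c3,c4])]))
for c,n,box in (('top','top0',(225,300,415,475)),('side','side0',(320,395,262,360))):
    P=cloud(c,np.load(f'pics/{n}.npy')); v0,v1,u0,u1=box
    Q=P[v0:v1,u0:u1].reshape(-1,3); Q=Q[np.isfinite(Q).all(1)]
    for lo,hi in((.005,.012),(.052,.068),(.09,.11),(.025,.045)):
        q=Q[(Q[:,2]>lo)&(Q[:,2]<hi)&(np.abs(Q[:,0]-.54)<.1)]
        if len(q)>5:
            r=cv2.minAreaRect(q[:,:2].astype(np.float32)*1000); print(c,lo,hi,len(q),q.mean(0).round(4),np.median(q[:,2]).round(4),r)
# torch head, table
for c,n in(('top','top0'),('side','side0')):
    P=cloud(c,np.load(f'pics/{n}.npy')).reshape(-1,3)
    for zz in((.12,.16),(.145,.165)):
        q=P[(np.hypot(P[:,0]-.488,P[:,1]-.245)<.045)&(P[:,2]>zz[0])&(P[:,2]<zz[1])]
        print(c,zz,len(q),q.mean(0).round(4) if len(q) else '',q.min(0).round(4),q.max(0).round(4))
    q=P[(abs(P[:,0]-.5)<.1)&(abs(P[:,1]+.1)<.1)&(abs(P[:,2])<.02)];print('table',np.median(q[:,2]))
```

```text
top 0.005 0.012 436 [ 0.5392 -0.2623  0.0078] 0.0076 ((535.5875244140625, -274.7846984863281), (149.0887908935547, 188.97048950195312), 87.05408477783203)
top 0.052 0.068 382 [ 0.499  -0.2537  0.0592] 0.0592 ((514.1472778320312, -261.2978210449219), (46.49320602416992, 84.52630615234375), 66.9126205444336)
top 0.09 0.11 58 [ 0.5519 -0.2757  0.0981] 0.098 ((552.1362915039062, -276.2188415527344), (39.61083221435547, 7.370377540588379), 68.53189086914062)
top 0.025 0.045 347 [ 0.5474 -0.2714  0.0369] 0.0372 ((532.7513427734375, -267.45281982421875), (45.67283248901367, 124.54869079589844), 67.82408905029297)
side 0.005 0.012 854 [ 0.5329 -0.289   0.0085] 0.0085 ((544.7123413085938, -240.31004333496094), (132.90650939941406, 128.3629913330078), 68.60482788085938)
side 0.052 0.068 600 [ 0.5015 -0.2613  0.0598] 0.0603 ((515.7110595703125, -262.83233642578125), (48.244407653808594, 85.77672576904297), 68.10910034179688)
side 0.09 0.11 94 [ 0.5524 -0.2804  0.0984] 0.0997 ((552.4805908203125, -278.5556335449219), (40.117431640625, 6.51660680770874), 69.56636047363281)
side 0.025 0.045 854 [ 0.5413 -0.2812  0.0365] 0.037 ((532.2013549804688, -270.76287841796875), (46.01925277709961, 123.21575927734375), 69.01183319091797)
top (0.12, 0.16) 231 [0.4873 0.2443 0.1528] [0.4708 0.2289 0.1212] [0.5046 0.2644 0.1599]
top (0.145, 0.165) 213 [0.4878 0.2459 0.1567] [0.4708 0.2289 0.1463] [0.5046 0.2644 0.164 ]
table 0.00015390768211132055
side (0.12, 0.16) 251 [0.489  0.2363 0.1439] [0.4707 0.2249 0.1201] [0.5064 0.2603 0.1599]
side (0.145, 0.165) 130 [0.4889 0.2392 0.1546] [0.4708 0.2263 0.145 ] [0.5061 0.2603 0.1599]
table 0.0009087277406427674
```

View pics/crop0.png

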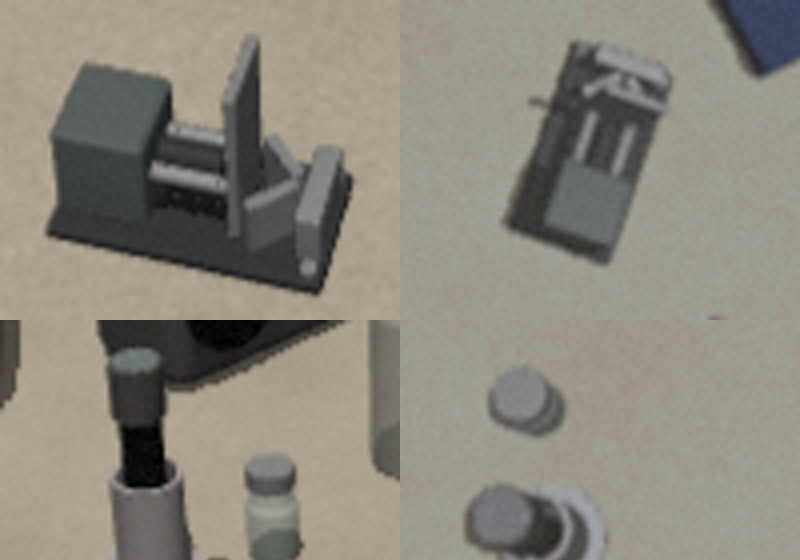

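The crop confirms it: the grey steel bracket has its housing at the left (robot) side and its vee at the right. The torch stands upright in its cup, with the shaker beside it. Next I check clearances along the path and work out the first move.

```bash
cat >> h.py <<'E'
def plan(pos,yaw,base=None):
    """shift/turn in current tool axes to reach pos with tool down and tool-x at yaw deg (from measured pose)"""
    o=robot.observe(); p=o['eef_pos']; q=R.from_quat(o['eef_rot'])
    t=R.from_euler('z',yaw,degrees=True)*R.from_euler('x',180,degrees=True)
    print('t',round(o['time_s'],2),'pos',p.round(4),'gap',round(o['finger_gap'],4),'F',o['force'].round(1),'tilt/yaw',(q.as_matrix()[:,2]).round(4),np.degrees(np.arctan2(q.as_matrix()[1,0],q.as_matrix()[0,0])).round(2))
    print('shift',q.inv().apply(np.array(pos)-p).round(4),'turn',(q.inv()*t).as_rotvec(degrees=True).round(2))
E
python3 - <<'E'
from h import *
P=np.vstack([cloud(c,np.load(f'pics/{c}0.npy')).reshape(-1,3) for c in('top','side')])
q=P[(P[:,2]>.15)&(P[:,2]<.5)&(P[:,0]>.1)&(P[:,0]<.9)&(abs(P[:,1])<.75)]
g={}
for x,y,z in q: k=(int(x//.05)*5,int(y//.05)*5); g[k]=max(g.get(k,0),round(z,3))
print({k:float(v) for k,v in sorted(g.items())})
plan([.488,.2455,.23],26.4)
E
```

```text
{(10, -5): 0.363, (10, 0): 0.356, (15, 45): 0.351, (15, 50): 0.5, (15, 55): 0.402, (15, 60): 0.161, (15, 65): 0.161, (15, 70): 0.159, (20, 45): 0.35, (20, 50): 0.5, (20, 55): 0.372, (20, 60): 0.346, (20, 65): 0.164, (20, 70): 0.162, (25, 45): 0.166, (25, 50): 0.5, (25, 55): 0.499, (25, 60): 0.349, (25, 65): 0.168, (25, 70): 0.165, (30, -65): 0.161, (30, 45): 0.167, (30, 50): 0.167, (30, 55): 0.167, (30, 60): 0.167, (30, 65): 0.168, (30, 70): 0.166, (35, -70): 0.158, (35, -65): 0.164, (35, 45): 0.166, (35, 50): 0.166, (35, 55): 0.164, (35, 60): 0.166, (35, 65): 0.165, (35, 70): 0.165, (40, -70): 0.154, (40, -65): 0.155, (40, -60): 0.181, (40, -55): 0.181, (45, -60): 0.181, (45, -55): 0.182, (45, 20): 0.163, (45, 25): 0.164, (45, 50): 0.191, (45, 55): 0.156, (50, 0): 0.152, (50, 20): 0.161, (50, 25): 0.159, (50, 50): 0.198, (50, 55): 0.198, (50, 60): 0.156, (55, 50): 0.156, (55, 55): 0.199, (55, 60): 0.197, (55, 65): 0.156, (60, 55): 0.156, (60, 60): 0.196, (60, 65): 0.196, (60, 70): 0.155, (65, 30): 0.199, (65, 35): 0.207, (65, 55): 0.151, (65, 60): 0.189, (65, 65): 0.199, (65, 70): 0.157, (70, 60): 0.15, (70, 65): 0.19}
t 0.8 pos [0.2308 0.5539 0.2297] gap 0.093 F [0.2 0.3 0.2] tilt/yaw [ 0.  0. -1.] 67.38
shift [-1.857e-01  3.561e-01 -3.000e-04] turn [-0.   -0.   40.98]
```

Call:
play_rows([
  [[0,0,4],[-0.018,0.036,0],0],
  [[0,0,8],[-0.037,0.071,0],0],
  [[0,0,12],[-0.056,0.107,0],0],
  [[0,0,16],[-0.074,0.142,0],0],
  [[0,0,20],[-0.093,0.178,0],0],
], grip_force=40)

```text
time_s: 1.3
eef_pos: [0.3601, 0.3984, 0.2298]
eef_rot: [0.916, 0.401, 0.0, -0.0]
force: [0.2, 0.9, -0.0]
finger_gap: 0.093
```

Run:
```python
from h import *
plan([.488,.2455,.23],26.4)
```

```text
t 1.3 pos [0.3601 0.3984 0.2298] gap 0.093 F [ 0.2  0.9 -0. ] tilt/yaw [ 4.e-04  4.e-04 -1.e+00] 47.23
shift [-0.0254  0.1977 -0.0002] turn [-0.   -0.03 20.83]
```

Call:
play_rows([
  [[0,0,5],[-0.006,0.044,0],0],
  [[0,0,10],[-0.012,0.088,0],0],
  [[0,0,15],[-0.018,0.132,0],0],
  [[0,0,20],[-0.024,0.176,0],0],
  [[0,0,21],[-0.025,0.198,0],0],
])

```text
time_s: 1.8
eef_pos: [0.4899, 0.2441, 0.2298]
eef_rot: [0.974, 0.225, 0.0, 0.0]
force: [-0.0, 0.6, -0.1]
finger_gap: 0.0928
```

Run:
```python
from h import *
plan([.488,.2455,.129],26.4)
shot('side','side1');shot('top','top1')
a=cv2.imread('pics/side1.png');b=cv2.imread('pics/top1.png')
cv2.imwrite('pics/c1.png',np.hstack([cv2.resize(a[100:260,190:390],None,fx=2,fy=2),cv2.resize(b[200:360,140:340],None,fx=2,fy=2)]))
```

```text
t 1.8 pos [0.4899 0.2441 0.2298] gap 0.0928 F [-0.   0.6 -0.1] tilt/yaw [ 9.e-04 -6.e-04 -1.e+00] 26.05
shift [-0.0012 -0.0021  0.1008] turn [ 0.05 -0.03 -0.35]
```

View pics/c1.png

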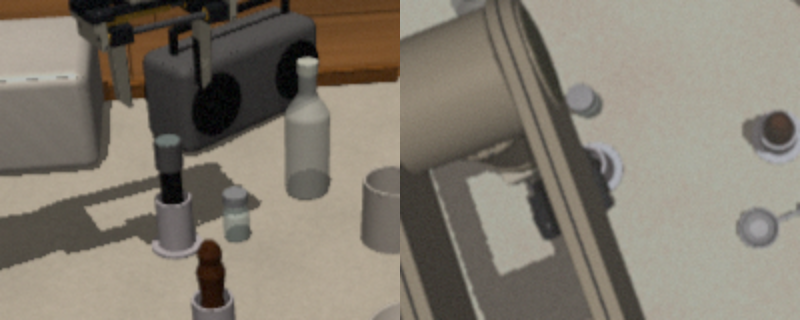

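The side crop shows the open fingers above and either side of the torch head, with the shaker clear. In the top crop the arm hides the torch. I go down.

Call:
play_rows([
  [[0,0,0],[-0.001,-0.002,0.03],0],
  [[0,0,0],[-0.001,-0.002,0.06],0],
  [[0,0,0],[-0.001,-0.002,0.085],0],
  [[0,0,0],[-0.001,-0.002,0.1],0],
  [[0,0,0],[-0.001,-0.002,0.1],0],
])

```text
time_s: 2.4
eef_pos: [0.4842, 0.2484, 0.1272]
eef_rot: [0.973, 0.229, -0.002, 0.0]
force: [-0.2, 0.3, 0.2]
finger_gap: 0.093
```

Call:
play_rows([
  [[0,0,0],[0,0,0],100],
  [[0,0,0],[0,0,0],150],
  [[0,0,0],[0,0,0],255],
  [[0,0,0],[0,0,0],255],
  [[0,0,0],[0,0,0],255],
], grip_force=40)

```text
time_s: 2.9
eef_pos: [0.4866, 0.2485, 0.1302]
eef_rot: [0.974, 0.228, 0.0, -0.0]
force: [-0.2, 0.9, 0.2]
finger_gap: 0.0572
```

Run:
```python
from h import *
plan([.488,.2455,.129],26.4)
shot('side','side2')
a=cv2.imread('pics/side2.png')
cv2.imwrite('pics/c2.png',cv2.resize(a[120:260,190:390],None,fx=4,fy=4))
```

```text
t 2.9 pos [0.4866 0.2485 0.1302] gap 0.0572 F [-0.2  0.9  0.2] tilt/yaw [ 9.e-04  4.e-04 -1.e+00] 26.38
shift [-0.0001  0.0033  0.0012] turn [ 0.   -0.06 -0.02]
```

View pics/c2.png

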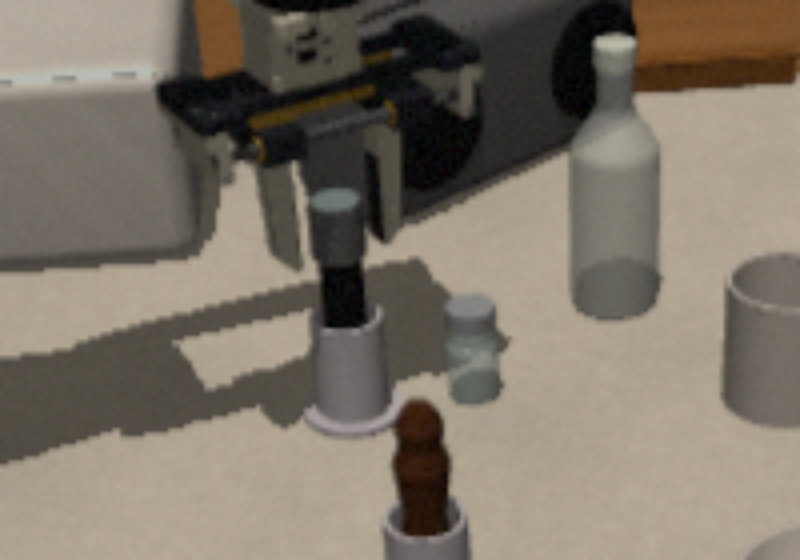

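Call:
play_rows([
  [[0,0,0],[0,0.002,0],255],
  [[0,0,0],[0,0.002,0],255],
  [[0,0,0],[0,0.002,0],255],
  [[0,0,0],[0,0.002,0],255],
  [[0,0,0],[0,0.002,0],255],
])

```text
time_s: 3.45
eef_pos: [0.4872, 0.2466, 0.1296]
eef_rot: [0.974, 0.228, -0.0, 0.0]
force: [0.9, -0.5, 0.4]
finger_gap: 0.0353
```

Call:
play_rows([
  [[0,0,0],[0,0,0],255],
  [[0,0,0],[0,0,0],255],
  [[0,0,0],[0,0,0],255],
])

```text
time_s: 3.75
eef_pos: [0.4872, 0.2466, 0.1296]
eef_rot: [0.974, 0.228, -0.0, 0.0]
force: [0.4, -0.6, 0.4]
finger_gap: 0.0354
```

Run:
```python
from h import *
plan([.488,.2455,.129],26.4)
p,d=shot('side','side3')
a=cv2.imread('pics/side3.png')
cv2.imwrite('pics/c3.png',cv2.resize(a[120:260,190:390],None,fx=4,fy=4))
P=cloud('side',d)[150:240,262:290]
for z in np.arange(.08,.165,.01):
    m=(abs(P[...,2]-z)<.005)&(np.hypot(P[...,0]-.488,P[...,1]-.245)<.03)
    q=P[m]; print(round(z,3),len(q),q.min(0).round(4),q.max(0).round(4)) if len(q) else 0
```

```text
t 3.75 pos [0.4872 0.2466 0.1296] gap 0.0354 F [ 0.4 -0.6  0.4] tilt/yaw [-0.e+00 -1.e-04 -1.e+00] 26.38
shift [0.0003 0.0014 0.0006] turn [ 0.    0.   -0.02]
0.08 60 [0.4663 0.2192 0.0751] [0.5129 0.2569 0.0842]
0.09 39 [0.4749 0.2312 0.0851] [0.5013 0.2438 0.0948]
0.1 33 [0.4758 0.2283 0.095 ] [0.5017 0.2449 0.1049]
0.11 42 [0.4741 0.2299 0.105 ] [0.5002 0.2444 0.1145]
0.12 37 [0.47   0.2276 0.1154] [0.5168 0.2548 0.1249]
0.13 72 [0.4654 0.2246 0.1251] [0.5148 0.2513 0.135 ]
0.14 75 [0.4667 0.2227 0.1351] [0.5173 0.2542 0.1449]
0.15 75 [0.4648 0.224  0.1451] [0.5162 0.2526 0.1549]
0.16 110 [0.4662 0.2235 0.1551] [0.5167 0.2633 0.1649]
```

View pics/c3.png

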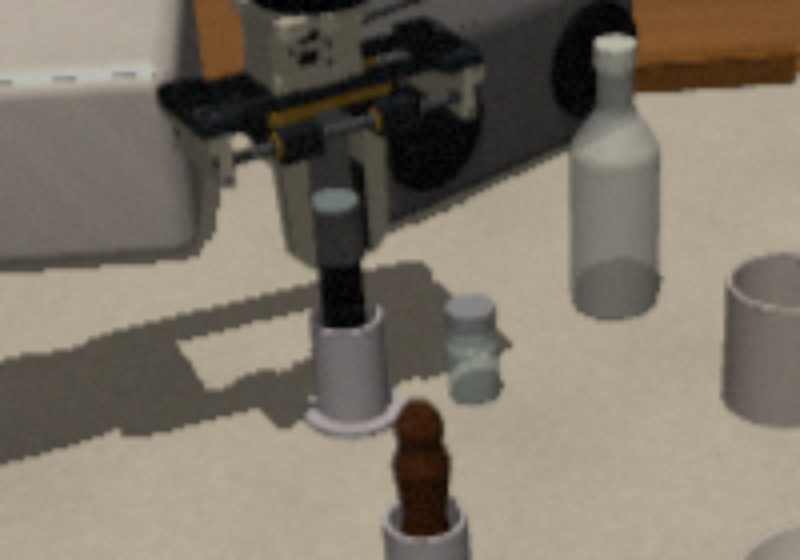

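Gripped: the gap is 35.4 mm, and the crop shows the fingers closed on the grey head with the torch still upright. I lift it straight up.

Call:
play_rows([
  [[0,0,0],[0,0,-0.015],255],
  [[0,0,0],[0,0,-0.045],255],
  [[0,0,0],[0,0,-0.085],255],
  [[0,0,0],[0,0,-0.13],255],
  [[0,0,0],[0,0,-0.17],255],
])

```text
time_s: 4.3
eef_pos: [0.4869, 0.2467, 0.3029]
eef_rot: [0.974, 0.228, 0.001, -0.0]
force: [1.2, 0.4, -1.5]
finger_gap: 0.0354
```

Call:
play_rows([
  [[0,0,0],[0,0,-0.02],255],
  [[0,0,0],[0,0,-0.02],255],
])

```text
time_s: 4.5
eef_pos: [0.4886, 0.2474, 0.325]
eef_rot: [0.974, 0.228, 0.004, -0.001]
force: [1.0, -0.8, -1.3]
finger_gap: 0.0358
```

Run:
```python
from h import *
O=np.array([.5553,-.2783]);a=np.radians(158.9);bx=np.array([np.cos(a),np.sin(a)])
s=O-.03*bx; print(s)
plan([*s,.32],-21.1)
shot('side','side4')
a=cv2.imread('pics/side4.png')
cv2.imwrite('pics/c4.png',cv2.resize(a[60:260,140:340],None,fx=3,fy=3))
```

```text
[ 0.58328861 -0.2890999 ]
t 4.5 pos [0.4886 0.2474 0.325 ] gap 0.0358 F [ 1.  -0.8 -1.3] tilt/yaw [ 0.0073  0.0031 -1.    ] 26.39
shift [-0.1537  0.5226  0.0041] turn [-0.16 -0.44 47.49]
```

View pics/c4.png

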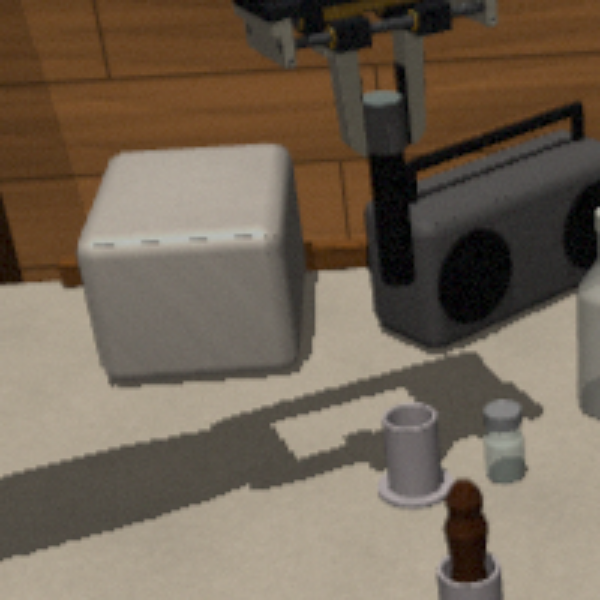

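The torch hangs upright in the grip, clear of the cup. I carry it over the mill: its foot is at about 0.20 and the mill top at 0.148.

Call:
play_rows([
  [[0,0,2],[-0.005,0.018,0],255],
  [[0,0,5],[-0.015,0.052,0],255],
  [[0,0,9],[-0.027,0.092,0],255],
  [[0,0,13],[-0.039,0.132,0],255],
  [[0,0,17],[-0.051,0.172,0],255],
])

```text
time_s: 5.05
eef_pos: [0.5168, 0.0685, 0.317]
eef_rot: [0.997, 0.081, -0.002, -0.0]
force: [0.9, 1.8, -1.1]
finger_gap: 0.0353
```

Run:
```python
from h import *
plan([.5833,-.2891,.32],-21.1)
```

```text
t 5.05 pos [0.5168 0.0685 0.317 ] gap 0.0353 F [ 0.9  1.8 -1.1] tilt/yaw [-0.0039 -0.     -1.    ] 9.25
shift [ 0.0081  0.3636 -0.0032] turn [3.000e-02 2.300e-01 3.035e+01]
```

Call:
play_rows([
  [[0,0,4],[0.001,0.04,0],255],
  [[0,0,8],[0.002,0.08,0],255],
  [[0,0,12],[0.003,0.12,0],255],
  [[0,0,16],[0.004,0.16,0],255],
  [[0,0,20],[0.005,0.2,0],255],
])

```text
time_s: 5.55
eef_pos: [0.5545, -0.1279, 0.317]
eef_rot: [0.996, -0.094, -0.002, -0.001]
force: [0.7, 1.1, -0.9]
finger_gap: 0.0355
```

Run:
```python
from h import *
plan([.5833,-.2891,.32],-21.1)
```

```text
t 5.55 pos [ 0.5545 -0.1279  0.317 ] gap 0.0355 F [ 0.7  1.1 -0.9] tilt/yaw [-0.0037  0.0014 -1.    ] -10.79
shift [ 0.0584  0.1529 -0.0034] turn [-0.02  0.22 10.31]
```

Call:
play_rows([
  [[0,0,3],[0.016,0.04,0],255],
  [[0,0,6],[0.032,0.08,0],255],
  [[0,0,9],[0.046,0.12,0],255],
  [[0,0,10],[0.055,0.145,0],255],
  [[0,0,10.3],[0.058,0.153,0],255],
])

```text
time_s: 6.05
eef_pos: [0.583, -0.2901, 0.3159]
eef_rot: [0.983, -0.183, -0.002, -0.001]
force: [-0.3, -0.1, -2.5]
finger_gap: 0.0356
```

Call:
play_rows([
  [[0,0,0],[0,0,0],255],
  [[0,0,0],[0,0,0],255],
  [[0,0,0],[0,0,0],255],
])

```text
time_s: 6.35
eef_pos: [0.5843, -0.2861, 0.3194]
eef_rot: [0.984, -0.181, -0.0, -0.0]
force: [-1.3, -0.8, -1.2]
finger_gap: 0.0351
```

Run:
```python
from h import *
plan([.5833,-.2891,.32],-21.1)
for c in('side','top'):
    p,d=shot(c,c+'5')
    for r in robot.place_of(c,'torch_center')[:2]: print(c,r['conf'],toworld(c,r['centre']))
a=cv2.imread('pics/side5.png');b=cv2.imread('pics/top5.png')
cv2.imwrite('pics/c5.png',np.hstack([cv2.resize(a[200:400,240:440],None,fx=2,fy=2),cv2.resize(b[150:350,350:550],None,fx=2,fy=2)]))
P=cloud('side',np.load('pics/side5.npy'))
for z in np.arange(.2,.36,.01):
    m=(abs(P[...,2]-z)<.005)&(np.hypot(P[...,0]-.583,P[...,1]+.289)<.024)
    q=P[m]; print(round(z,3),len(q),q.min(0).round(4),q.max(0).round(4)) if len(q) else 0
```

```text
t 6.35 pos [ 0.5843 -0.2861  0.3194] gap 0.0351 F [-1.3 -0.8 -1.2] tilt/yaw [-4.e-04  6.e-04 -1.e+00] -20.82
shift [ 0.0001  0.0032 -0.0006] turn [-0.02  0.03  0.28]
side 0.66 [ 0.58488586 -0.28891454  0.27193401]
0.2 65 [ 0.5718 -0.3017  0.1962] [ 0.5977 -0.2848  0.2049]
0.21 84 [ 0.5717 -0.3016  0.2052] [ 0.5977 -0.2861  0.2149]
0.22 94 [ 0.5718 -0.3018  0.2151] [ 0.5978 -0.2861  0.225 ]
0.23 88 [ 0.5713 -0.3018  0.225 ] [ 0.5974 -0.2882  0.2348]
0.24 87 [ 0.5716 -0.3011  0.235 ] [ 0.5973 -0.2894  0.2448]
0.25 97 [ 0.5716 -0.3026  0.245 ] [ 0.5973 -0.2898  0.2548]
0.26 94 [ 0.571 -0.302  0.255] [ 0.5992 -0.2851  0.265 ]
0.27 101 [ 0.5709 -0.3017  0.265 ] [ 0.5985 -0.2821  0.275 ]
0.28 98 [ 0.5708 -0.3018  0.2751] [ 0.5992 -0.2875  0.2848]
0.29 104 [ 0.5714 -0.3022  0.285 ] [ 0.597  -0.2835  0.295 ]
0.3 107 [ 0.5712 -0.3021  0.2951] [ 0.5966 -0.2838  0.3047]
0.31 110 [ 0.5596 -0.3057  0.305 ] [ 0.6025 -0.2849  0.315 ]
0.32 185 [ 0.5598 -0.3063  0.315 ] [ 0.6021 -0.285   0.325 ]
0.33 196 [ 0.56   -0.3062  0.3251] [ 0.6017 -0.2846  0.335 ]
0.34 193 [ 0.5601 -0.3059  0.3351] [ 0.6032 -0.2837  0.3449]
0.35 337 [ 0.5591 -0.3046  0.3451] [ 0.6014 -0.2705  0.355 ]
```

View pics/c5.png

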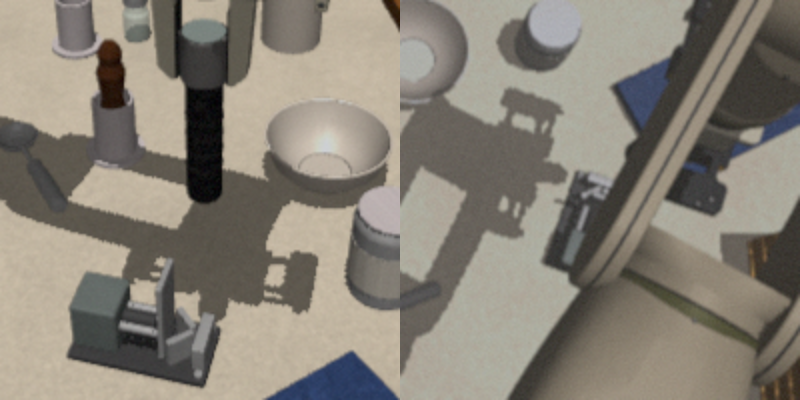

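The torch is upright in the side crop, its foot at about (203,195) in the crop and vee-side of the jaw. I lower it to about 45 mm foot height, beside the jaw.

Call:
play_rows([
  [[0,0,0.1],[0,0.001,0.03],255],
  [[0,0,0.2],[0,0.002,0.07],255],
  [[0,0,0.3],[0,0.0025,0.11],255],
  [[0,0,0.3],[0,0.0025,0.135],255],
  [[0,0,0.3],[0,0.0025,0.147],255],
])

```text
time_s: 7.05
eef_pos: [0.5818, -0.2887, 0.1691]
eef_rot: [0.983, -0.184, -0.002, -0.001]
force: [-0.1, 0.6, -1.8]
finger_gap: 0.0358
```

Call:
play_rows([
  [[0,0,0],[0,0,0.003],255],
  [[0,0,0],[0,0,0.003],255],
  [[0,0,0],[0,0,0.003],255],
])

```text
time_s: 7.35
eef_pos: [0.5845, -0.2906, 0.1721]
eef_rot: [0.983, -0.184, 0.002, 0.001]
force: [-0.1, -0.4, -0.5]
finger_gap: 0.0353
```

Run:
```python
from h import *
O=np.array([.5553,-.2776]);a=np.radians(158.9);bx=np.array([np.cos(a),np.sin(a)])
plan([*(O+.006*bx),.168],-21.1)
p,d=shot('side','side6')
a=cv2.imread('pics/side6.png')
cv2.imwrite('pics/c6.png',cv2.resize(a[250:400,240:440],None,fx=4,fy=4))
```

```text
t 7.35 pos [ 0.5845 -0.2906  0.1721] gap 0.0353 F [-0.1 -0.4 -0.5] tilt/yaw [ 0.003  -0.0019 -1.    ] -21.21
shift [-0.038  -0.0016  0.004 ] turn [ 0.04 -0.2  -0.11]
```

View pics/c6.png

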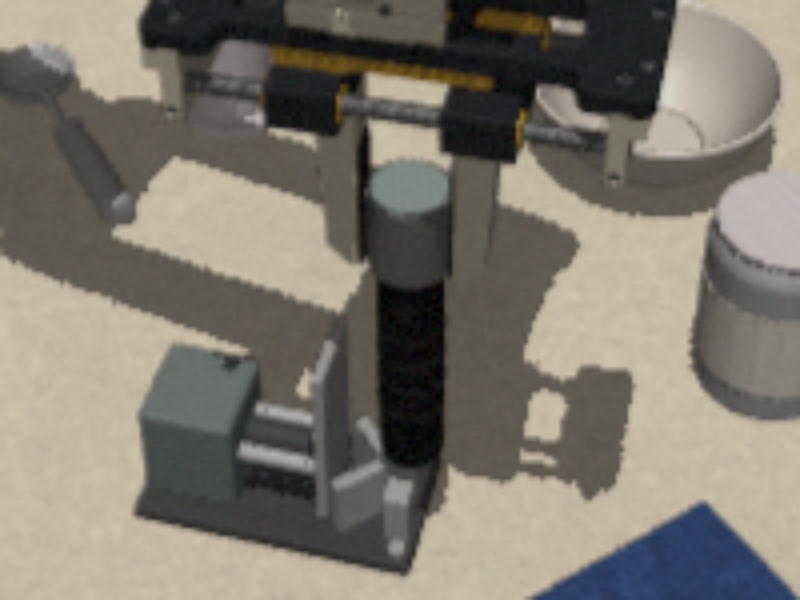

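Run:
```python
from h import *
P=cloud('side',np.load('pics/side6.npy'))
plan([.5833,-.2884,.168],-21.1)
for z in np.arange(.04,.12,.01):
    m=(abs(P[...,2]-z)<.005)&(np.hypot(P[...,0]-.584,P[...,1]+.29)<.02)
    q=P[m]; print(round(z,3),len(q),q.min(0).round(4),q.max(0).round(4)) if len(q) else 0
```

```text
t 7.4 pos [ 0.5845 -0.2907  0.1721] gap 0.0355 F [ 0.3  0.3 -2. ] tilt/yaw [ 0.0031 -0.0019 -1.    ] -21.22
shift [-0.002  -0.0017  0.0041] turn [ 0.03 -0.21 -0.12]
0.04 79 [ 0.5644 -0.3096  0.0352] [ 0.5867 -0.2756  0.0402]
0.05 28 [ 0.5725 -0.3062  0.049 ] [ 0.5989 -0.2944  0.0544]
0.06 64 [ 0.5727 -0.3064  0.0552] [ 0.599  -0.2945  0.065 ]
0.07 64 [ 0.5728 -0.3066  0.0651] [ 0.5986 -0.2948  0.075 ]
0.08 66 [ 0.5717 -0.3066  0.075 ] [ 0.5983 -0.287   0.0849]
0.09 59 [ 0.5727 -0.3056  0.0851] [ 0.5984 -0.2956  0.0948]
0.1 76 [ 0.5716 -0.3067  0.0955] [ 0.5981 -0.2878  0.1047]
0.11 69 [ 0.5715 -0.3058  0.1051] [ 0.5981 -0.2912  0.115 ]
```

Side-view depth puts the torch at bracket x ≈ -33, y ≈ +1 mm, foot at about 49 mm. I push the jaw open.

Call:
play_rows([
  [[0,0,0],[-0.008,-0.001,0.001],255],
  [[0,0,0],[-0.016,-0.001,0.003],255],
  [[0,0,0],[-0.024,-0.001,0.003],255],
  [[0,0,0],[-0.032,-0.001,0.003],255],
  [[0,0,0],[-0.039,-0.001,0.003],255],
])

```text
time_s: 7.9
eef_pos: [0.5471, -0.2748, 0.1669]
eef_rot: [0.983, -0.184, 0.001, 0.0]
force: [4.1, -0.1, -2.4]
finger_gap: 0.0355
```

Call:
play_rows([
  [[0,0,0],[0,0,0],255],
  [[0,0,0],[0,0,0],255],
  [[0,0,0],[0,0,0],255],
])

```text
time_s: 8.2
eef_pos: [0.5478, -0.2752, 0.167]
eef_rot: [0.983, -0.184, 0.0, 0.0]
force: [3.9, -1.0, -1.1]
finger_gap: 0.0356
```

```bash
cat > m.py <<'E'
from h import *
import sys
n=sys.argv[1]
plan([.5553-.006*.933,-.2776+.006*.36,.131],-21.1)
p,d=shot('side','side'+n)
a=cv2.imread(f'pics/side{n}.png')
cv2.imwrite(f'pics/c{n}.png',cv2.resize(a[250:400,240:440],None,fx=4,fy=4))
P=cloud('side',d)
bx=np.array([-.933,.36]);by=np.array([-.36,-.933])
D=P[...,:2]-np.array([.5553,-.2796]); X=D@bx*1000;Y=D@by*1000
im=a.max(2)<45
for z in np.arange(.01,.18,.01):
    s=(abs(P[...,2]-z)<.005)&(abs(Y)<26)&(X>-40)&(X<40)
    m=s&im; j=s&~im
    if m.sum()>3: print(round(z*1000),'dark',m.sum(),'X',X[m].min().round(1),X[m].max().round(1),'Ymax',np.percentile(Y[m],97).round(1), 'light X',np.percentile(X[j],[2,98]).round(1) if j.any() else '')
m=(P[...,2]>.094)&(P[...,2]<.106)&(abs(Y)<30)&(X>5)&(X<45)
print('jawtop',m.sum(),X[m].min(),np.median(X[m]),X[m].max())
E
python3 m.py 7
```

```text
t 8.2 pos [ 0.5478 -0.2752  0.167 ] gap 0.0356 F [ 3.9 -1.  -1.1] tilt/yaw [ 9.e-04 -4.e-04 -1.e+00] -21.22
shift [ 0.0019 -0.0004  0.036 ] turn [ 0.   -0.06 -0.12]
10 dark 107 X -39.7 40.0 Ymax 4.1 light X [-39.   37.9]
40 dark 4 X -6.0 33.0 Ymax 8.0 light X [-36.   39.5]
50 dark 58 X -7.0 19.0 Ymax 13.0 light X [20.7 29.5]
60 dark 63 X -6.6 18.1 Ymax 12.7 light X [ 8.7 25.8]
70 dark 58 X -7.0 21.4 Ymax 13.4 light X [ 6.4 27.4]
80 dark 71 X -7.3 20.5 Ymax 12.9 light X [ 6.3 26.4]
90 dark 57 X -7.0 19.4 Ymax 13.4 light X [21.1 26.7]
100 dark 63 X -6.7 18.8 Ymax 13.8 light X [21.1 26.6]
110 dark 74 X -7.3 18.0 Ymax 13.4 light X [21.2 21.2]
120 dark 64 X -6.7 17.5 Ymax 12.7 light X [19.5 19.8]
130 dark 70 X -6.3 19.0 Ymax 12.8 light X [18.6 19.6]
140 dark 71 X -6.0 18.5 Ymax 13.8 light X [18.4 18.7]
150 dark 52 X -5.8 15.5 Ymax 13.1 light X [-5.1 17.3]
160 dark 10 X -10.6 26.0 Ymax 11.1 light X [-19.1  36.3]
170 dark 23 X -10.7 26.1 Ymax 10.3 light X [-24.7  38.8]
jawtop 84 5.067299896102692 21.86539140953418 26.875828067643777
```

View pics/c7.png

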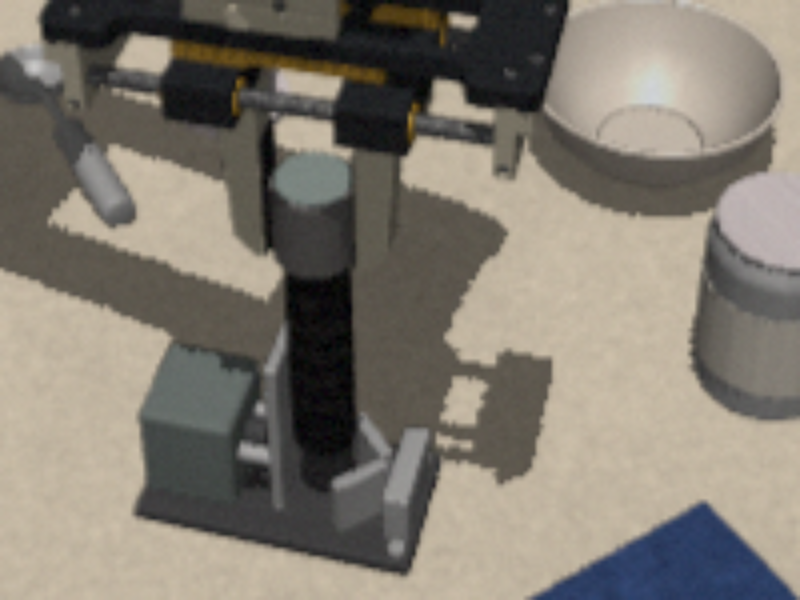

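The jaw is pushed open: its face is at about 21 mm, the torch axis at about +7 mm with y ≈ 0, and the force about 4 N. In the crop the torch stands upright between jaw and vee. I lower it.

Call:
play_rows([
  [[0,0,0],[0,0,0.008],255],
  [[0,0,0],[0,0,0.016],255],
  [[0,0,0],[0,0,0.024],255],
  [[0,0,0],[0,0,0.03],255],
  [[0,0,0],[0,0,0.033],255],
])

```text
time_s: 8.75
eef_pos: [0.5468, -0.2747, 0.1322]
eef_rot: [0.983, -0.184, -0.001, -0.0]
force: [3.3, -1.2, 0.4]
finger_gap: 0.0355
```

Call:
play_rows([
  [[0,0,0],[0,0,0.001],255],
  [[0,0,0],[0,0,0.001],255],
])

```text
time_s: 8.95
eef_pos: [0.5471, -0.2748, 0.1322]
eef_rot: [0.983, -0.184, -0.0, -0.0]
force: [3.8, -2.0, -3.5]
finger_gap: 0.0356
```

```bash
python3 m.py 8
```

```text
t 8.95 pos [ 0.5471 -0.2748  0.1322] gap 0.0356 F [ 3.8 -2.  -3.5] tilt/yaw [-7.e-04  5.e-04 -1.e+00] -21.22
shift [ 0.0026 -0.0004  0.0012] turn [-0.01  0.05 -0.12]
10 dark 40 X -39.4 39.9 Ymax 13.0 light X [-39.2  38.7]
20 dark 36 X -2.5 19.5 Ymax 13.0 light X [-36.8  26.6]
30 dark 51 X -5.6 19.1 Ymax 13.1 light X [-36.7  25.2]
40 dark 63 X -5.6 34.4 Ymax 13.0 light X [-36.2  39.4]
50 dark 54 X -5.9 22.2 Ymax 12.9 light X [21.8 27.6]
60 dark 65 X -6.2 20.2 Ymax 13.4 light X [21.9 27.9]
70 dark 63 X -6.0 19.5 Ymax 12.8 light X [22.1 27.1]
80 dark 63 X -5.5 21.8 Ymax 12.7 light X [21.8 26.8]
90 dark 71 X -5.7 22.5 Ymax 13.3 light X [21.5 28.3]
100 dark 68 X -5.3 21.4 Ymax 14.4 light X [20. 28.]
110 dark 67 X -5.0 20.2 Ymax 13.1 light X [19.9 19.9]
120 dark 17 X -10.1 26.6 Ymax 13.5 light X [-12.8  32.3]
130 dark 12 X -10.4 26.7 Ymax 9.8 light X [-23.6  38.1]
140 dark 15 X -8.5 26.5 Ymax 8.2 light X [-24.4  38.7]
150 dark 22 X -8.6 27.3 Ymax 12.1 light X [-24.8  38.7]
160 dark 24 X 18.1 27.1 Ymax 12.1 light X [-25.2  37.7]
170 dark 14 X 25.8 26.8 Ymax 6.1 light X [-26.   39.2]
jawtop 86 5.842670975880195 22.97061062472921 28.038946141942162
```

View pics/c8.png

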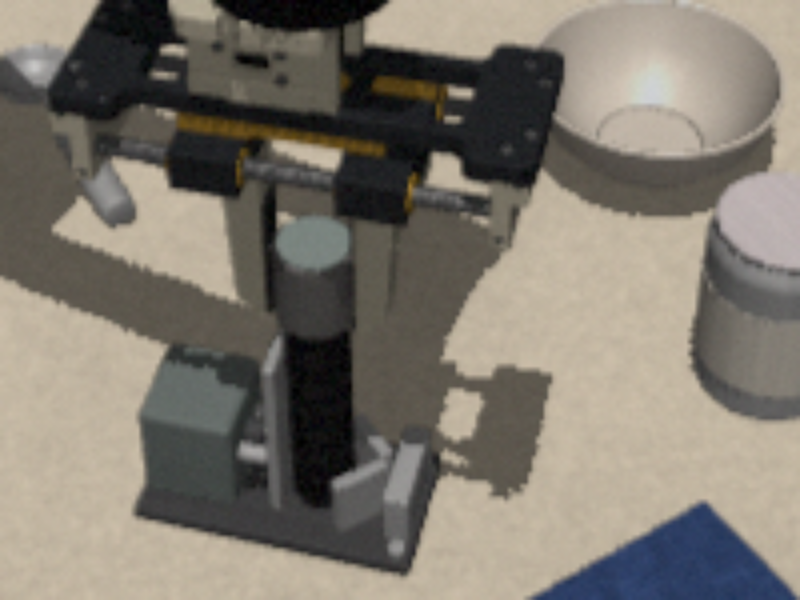

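The crop shows the torch between jaw and vee with its foot almost on the base (about 0-1 mm). I creep down until I feel contact.

Call:
play_rows([
  [[0,0,0],[0.002,0,0.001],255],
  [[0,0,0],[0.003,0,0.001],255],
  [[0,0,0],[0.003,0,0.002],255],
  [[0,0,0],[0.003,0,0.002],255],
])

```text
time_s: 9.4
eef_pos: [0.5507, -0.2763, 0.1316]
eef_rot: [0.983, -0.184, 0.001, 0.0]
force: [2.7, -1.5, 3.0]
finger_gap: 0.0355
```

Call:
play_rows([
  [[0,0,0],[0,0,0],255],
  [[0,0,0],[0,0,0],255],
])

```text
time_s: 9.6
eef_pos: [0.5507, -0.2764, 0.1316]
eef_rot: [0.983, -0.184, 0.001, 0.0]
force: [2.7, -1.6, 4.9]
finger_gap: 0.0357
```

```bash
python3 m.py 9 | grep -v dark
```

```text
t 9.6 pos [ 0.5507 -0.2764  0.1316] gap 0.0357 F [ 2.7 -1.6  4.9] tilt/yaw [ 1.3e-03 -8.0e-04 -1.0e+00] -21.22
shift [-0.0012 -0.0005  0.0006] turn [ 0.01 -0.09 -0.12]
jawtop 75 5.778223077577824 19.17568930182437 24.35600013239544
```

Fz has risen from about -1.5 to about +5 N at TCP z 0.1316, so the foot stands on the base. I open the gripper.

Call:
play_rows([
  [[0,0,0],[0,0,0],145],
  [[0,0,0],[0,0,0],135],
  [[0,0,0],[0,0,0],120],
  [[0,0,0],[0,0,0],100],
  [[0,0,0],[0,0,0],60],
])

```text
time_s: 10.15
eef_pos: [0.5495, -0.2757, 0.1299]
eef_rot: [0.983, -0.184, -0.001, -0.0]
force: [-0.8, -0.3, -0.1]
finger_gap: 0.0602
```

Call:
play_rows([
  [[0,0,0],[0,0,0],0],
  [[0,0,0],[0,0,0],0],
  [[0,0,0],[0,0,0],0],
  [[0,0,0],[0,0,0],0],
  [[0,0,0],[0,0,0],0],
])

```text
time_s: 10.65
eef_pos: [0.5501, -0.2761, 0.1306]
eef_rot: [0.983, -0.184, -0.0, -0.0]
force: [-0.0, 0.0, -0.4]
finger_gap: 0.0928
```

```bash
python3 m.py 10
```

```text
t 10.65 pos [ 0.5501 -0.2761  0.1306] gap 0.0928 F [-0.   0.  -0.4] tilt/yaw [-1.e-04  0.e+00 -1.e+00] -21.22
shift [-0.0006 -0.0004 -0.0004] turn [ 0.    0.   -0.12]
10 dark 53 X -39.8 39.7 Ymax 12.1 light X [-39.1  38.4]
20 dark 23 X -12.1 11.8 Ymax 14.0 light X [-36.8  19.7]
30 dark 22 X -12.2 27.2 Ymax 12.8 light X [-36.8  19.5]
40 dark 60 X -14.0 35.9 Ymax 14.0 light X [-36.   39.3]
50 dark 55 X -13.5 14.4 Ymax 13.4 light X [14.3 32.1]
60 dark 64 X -13.2 13.6 Ymax 13.2 light X [-13.7  20.5]
70 dark 63 X -13.6 12.9 Ymax 13.5 light X [14.1 20.2]
80 dark 59 X -13.6 12.4 Ymax 13.2 light X [14.1 19.4]
90 dark 70 X -13.8 11.3 Ymax 14.0 light X [14.2 18.7]
100 dark 63 X -13.6 11.3 Ymax 14.2 light X [14.5 19.7]
110 dark 65 X -13.9 10.5 Ymax 14.6 light X 
120 dark 15 X -16.5 6.5 Ymax 15.5 light X [-16.2  14. ]
130 dark 10 X -17.1 -15.0 Ymax 6.2 light X [-14.8  14.8]
140 dark 12 X -17.3 14.4 Ymax 8.2 light X [-15.9  14.6]
150 dark 12 X -17.4 12.0 Ymax 9.8 light X [-15.   16.6]
jawtop 62 6.033338074934383 16.14579893621305 20.30961409977406
```

View pics/c10.png

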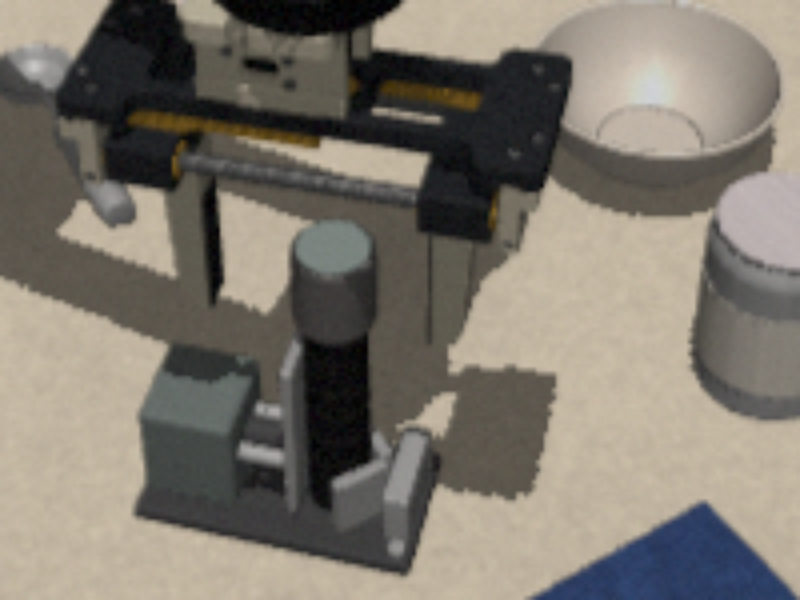

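The torch is clamped upright at X ≈ 0, with the jaw face at about 14 mm as it should be. The open fingers are clear of the head on both sides, so I retreat straight up.

Call:
play_rows([
  [[0,0,0],[0,0,-0.015],0],
  [[0,0,0],[0,0,-0.045],0],
  [[0,0,0],[0,0,-0.085],0],
  [[0,0,0],[0,0,-0.12],0],
  [[0,0,0],[0,0,-0.14],0],
])

```text
time_s: 11.2
eef_pos: [0.5512, -0.2767, 0.2762]
eef_rot: [0.983, -0.184, 0.003, 0.001]
force: [0.5, -0.9, -0.3]
finger_gap: 0.0931
```

Call:
play_rows([
  [[0,0,0],[0,0,0],0],
  [[0,0,0],[0,0,0],0],
  [[0,0,0],[0,0,0],0],
])

```text
time_s: 11.5
eef_pos: [0.5495, -0.2757, 0.2691]
eef_rot: [0.983, -0.184, -0.001, -0.0]
force: [-0.6, -0.0, -0.4]
finger_gap: 0.0927
```

```bash
python3 m.py 11
```

```text
t 11.5 pos [ 0.5495 -0.2757  0.2691] gap 0.0927 F [-0.6 -0.  -0.4] tilt/yaw [-0.0021  0.0013 -1.    ] -21.22
shift [ 0.0004 -0.0002  0.1381] turn [-0.03  0.14 -0.12]
10 dark 56 X -39.7 39.6 Ymax 12.7 light X [-38.9  38.8]
20 dark 21 X 0.9 12.4 Ymax 12.6 light X [-36.8  20. ]
30 dark 25 X -13.0 26.1 Ymax 12.8 light X [-36.7  19.3]
40 dark 63 X -14.0 26.5 Ymax 13.9 light X [-35.9  39.2]
50 dark 49 X -13.2 13.2 Ymax 13.0 light X [-0.9 34.3]
60 dark 68 X -13.7 14.1 Ymax 13.6 light X [-1.2 20.5]
70 dark 67 X -13.6 12.3 Ymax 14.5 light X [14.1 20. ]
80 dark 56 X -13.2 12.4 Ymax 13.2 light X [14.3 19.3]
90 dark 70 X -13.8 11.5 Ymax 14.3 light X [14.2 19.2]
100 dark 60 X -13.7 11.2 Ymax 14.4 light X [14.3 19.7]
110 dark 68 X -13.5 10.9 Ymax 14.1 light X 
120 dark 14 X -16.8 6.3 Ymax 14.9 light X [-15.1  15.4]
130 dark 6 X -17.6 -16.3 Ymax 5.2 light X [-16.4  13.4]
140 dark 4 X -17.3 -16.5 Ymax 0.8 light X [-16.7  14.1]
150 dark 5 X -17.4 11.6 Ymax 12.6 light X [-16.6  16.7]
jawtop 65 6.220380461245186 15.63424958955497 19.675637915796194
```

View pics/side11.png

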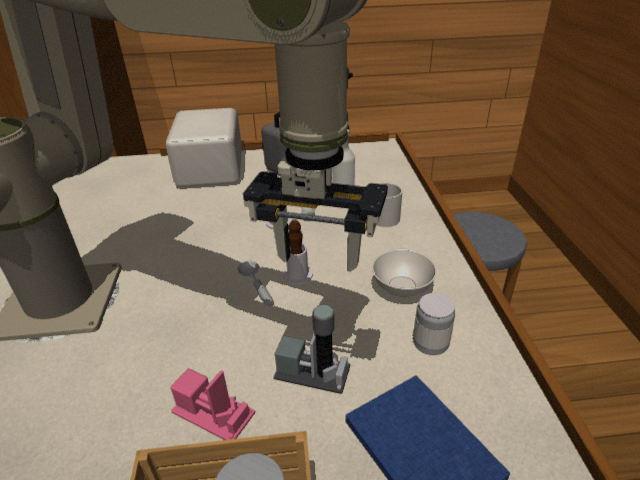

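The torch stands clamped and upright in the grey bracket at (322,345). The gripper is clear above it, and the other things I can see are unmoved. I hand the job in.

Run:
```python
from h import *
P=cloud('side',np.load('pics/side11.npy')); q=P[np.hypot(P[...,0]-.555,P[...,1]+.28)<.012]; q=q[(q[:,2]>.13)&(q[:,2]<.18)]
print('top z',np.percentile(q[:,2],[50,90]))
print(robot.close_job())
```

```text
top z [0.15971818 0.16085962]
the job is handed in; nothing more can be done
None
```

The torch is out of its cup and clamped upright in the grey steel bracket; the pink look-alike was left alone. I gripped the head at 40 N, carried it over the mill, pushed the jaw open to about 21 mm, and lowered the torch. I let go only after the vertical force rose to about +5 N, which showed the foot was on the base.

**Last checks (side camera, after backing off 0.14 m):**
- **Torch:** its axis is at bracket x ≈ 0 and y ≈ 0. It is upright, with its top 160 mm above the table, against 158 expected from the 8 mm base.
- **Jaw:** its face is at about 14 mm, as it should be with the torch seated.
- **Time and contact:** the job took about 11.6 s. The gripper is open and touches nothing.

**Not checked or disagreed:**
- The two cameras differed by 2–3 mm in y on the bracket and torch, so I placed the torch by the side view alone.
- The arm hid the shaker, bottle and radio in the final picture. They looked unmoved when last seen, and the path stayed clear of them.
- I did not take a final top view.

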